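# Lock the turn-clamp over the wooden engraving blank

## Robot

A 6-joint arm with a two-finger parallel gripper is mounted at the origin on the work surface; the furniture and walls round the work are solid. World frame = base frame: x ahead of the robot, y to its left, z up, the work surface at z = 0. Lengths are in mm, angles in rad, forces in N, time in s.
With the tool pointing down it reaches from about 375 to 925 mm from the base axis. Payload 5.7 kg.
Tool frame: the origin (TCP) lies between the finger pads; the fingertips stand 14 mm ahead of it and the grasp point (between the pads) lies 5 mm behind it (ctrl.nose_length is the distance from the TCP to the fingertips, in mm); z points along the fingers, y is the line along which they close (so a half turn about z gives the same grasp; the last joint's range is limited). The gripper opens to 85 mm and grips with 20 to 120 N. Pads are 22 mm wide; open, the fingers measure 114 mm over their backs; the gripper's body (76 mm by 85 mm) begins 54 mm behind the grasp point. The pads swing forward as they close: fully open they stand 13 mm farther back than shut.
Start: joints at [1.219, 0.359, 1.51, -0, 1.272, -0.115], TCP at [140.751, 583.227, 245.267] pointing down, gripper open.
Joint ranges: [-2.97, 2.97], [-1.01, 2.36], [0.21, 2.38], [-0.96, 4.11], [0.2, 2.71], [-2.98, 2.98]. Speed limits (rad/s): [2.39, 2.39, 3.14, 3.14, 3.14, 3.14].

## Interface

Orientations are given as a rotation vector (axis times angle).
In Python, from rig import ctrl, get_image, get_calibration gives the robot as it stands.
- The arm moves only by the tool move_arm, never from a script. Its argument "series" is a list of rows, each an object of numbers: "tx", "ty", "tz": the shift along the tool's x, y, z in units of 25 mm (1.0 is 25 mm); "turn": the turn about the tool's z in units of 5 degrees (1.0 is 5 degrees). In form: [{"tx": .., "ty": .., "tz": .., "turn": ..}, ...]. A call has exactly 5 rows; each row shifts and turns the commanded pose from where the row before left it, along the tool's axes as they then stand; what a row does not reach is not made up. A row lasts 1/12 s, in which the tool goes at most 41.7 mm and 7.16 degrees, less where a joint would pass 70% of its speed; a pose out of reach is approached as far as the arm can. A call is refused whole if a number of a shift passes 1 or a number of a turn 1, either way. A call with a gripper value outside its range is refused whole. "hand" is the finger opening in mm, from 0 to 85.4, set as the call begins (left out, the last holds). The fingers move at their own pace and stop on an object; "force" is the grip in N (left out, the last holds). Time passes only in rows, so rows that do not move let the fingers close, or fill a call up. It gives the time, the measured TCP pose, the force, the opening and the grip force at its end, in the units of the state.
- ctrl.get_obs(): the state, without advancing time (a new reading comes with each control period).
- get_image(name): name is "side" or "top"; returns the picture (384x512x3 uint8, red, green, blue); there is no depth.
- get_calibration(name): a dict with "fx", "fy", "cx", "cy" (pixels), "T" (4x4, takes a point from camera to world coordinates). Camera axes: x right, y down, z forward; pixel columns grow to the right and rows downward; lengths in mm; the calibration is good to about 2 mm. A picture is of the moment at which its call begins. get_calibration takes no time and is no camera call.
- ctrl.job_done(): hands the job in; it is judged then, once.
The state is a dict: "time_s": time; "qpos": joint angles; "qd": joint speeds; "effort": joint torques, N m; "position": TCP position; "tcp_rot": TCP orientation; "contact_force": force on the tool from outside, world axes, zero at the start; "wrist_torque": the same for the moment, N m; "width": finger opening in mm; "grip_force": force on a finger pad.
Only numpy, scipy, OpenCV 4.12 (cv2) and the standard library are available. Lean on these libraries where they do the work, as an engineer would, in place of code of your own. Each camera call takes 0.05 s, during which the arm holds its last target. There are 200 camera calls.

## Task

Take the red-handled turn-clamp from its wooden stand, lower its T-foot through the slot beside the pale wooden blank, and when its round hub sits on the plate turn it a quarter turn, so that the foot locks crosswise under the slot and one end of the steel finger lies over the wooden blank. Let go of it there, with the blank still in its nest; the plate with the grey metal blank is not the one.

Things in the scene. Friction and masses are not known exactly. Their poses are not given: they have to be found in the camera images.
- clamp_grip (a point): Centre of the red upright grip of the loose turn-clamp (0.14 kg): 36 mm long (x), 16 mm thick (y, grasp across this), 44 mm high; z up. Below it a steel finger bar, 108 mm (x) x 14 x 8 mm, its top 22 mm under this point; then a dark round hub 44 mm across, 12 mm high, its underside 42 mm under this point. Grip, finger and foot are in line; the clamp is the same after a half turn.
- clamp_foot (a point): Centre of the clamp's steel T-foot, 66 mm under clamp_grip: a round bar 48 mm long (x, in line with the finger), 12 mm thick, on a stem 12 mm across. At the start it hangs, out of sight, in the 56 x 19 mm slot of a brown wooden stand (90 x 46 mm, 34 mm high) with the hub resting on the stand: lift the clamp straight up over 35 mm to free it.
- fix_wood_slot (a point): Centre of the slot's mouth on top of the fixed aluminium plate (100 x 120 x 10 mm, top 45 mm above the bench, hollow below) that holds the wooden blank. Slot 64 mm long (x), 25 mm wide (y), z up. With the hub on the plate the foot clears the plate's underside by 8 mm and the finger is 2 mm above the blank; turn either way. A like plate holds a grey metal blank; they may swap places.
- wood_centre (a point): Centre of the loose pale wooden blank, 30 (x) x 60 (y) x 10 mm, ends rounded, lying in a nest with a blue rim 4 mm high on its plate, long side along the slot, 48 mm from the slot's centre on the slot's +y side. It stays there.
Things that resemble listed ones, but are neither listed nor needed, are in the scene too. Of the things that look like the part that bears wood_centre, the smaller one is meant.

How it is judged:
By the outcome, as a careful person would: the job done as asked, in the order asked, and still so for the second after the job is handed in, with the robot touching nothing.
It also fails if it takes over 38 s, if anything falls off the work surface, if the arm or the gripper's body presses on something with over 40 N, if the wrist force passes 120 N, or if a joint passes its speed limit or range.

## Working session

There is one attempt and no reset: what is moved stays moved. The work goes in short steps, Python scripts to look and compute and a tool call to move; the robot and the scene stay as the last step left them, time stands still between calls to the robot, and variables do not carry over. Pictures are saved under pics/ and viewed, at most 10 in all, crops included, and the job is handed in when it is done.

Besides the shell and the picture viewer there is one more tool, called after "Call:" as name(argument=value, ...), one argument or row to a line, values as JSON. move_arm: Moves the arm, as the interface text tells. Its arguments: {"type":"object","properties":{"series":{"type":"array","items":{"type":"object","properties":{"tx":{"type":"number"},"ty":{"type":"number"},"tz":{"type":"number"},"turn":{"type":"number"}}}},"hand":{"type":"number"},"force":{"type":"number"}},"required":["series"]}

```bash
mkdir -p pics; ls; python3 - <<'E'
from rig import ctrl,get_image,get_calibration
import cv2
for n in("top","side"):
    im=get_image(n); cv2.imwrite(f"pics/{n}0.png",im[:,:,::-1]); c=get_calibration(n); print(n,c)
o=ctrl.get_obs(); print(o["time_s"],o["position"],o["tcp_rot"],o["width"])
E
```

```text
pics
top {'fx': 369.98364624674616, 'fy': 369.98364624674616, 'cx': 257.2912865602412, 'cy': 191.01886005797812, 'T': array([[ 1.92686823e-02, -9.97185489e-01,  7.24556307e-02,
         3.66206714e+02],
       [-9.99097667e-01, -2.19476563e-02, -3.63614093e-02,
         1.29399397e+02],
       [ 3.78493010e-02, -7.16896151e-02, -9.96708598e-01,
         9.52238914e+02],
       [ 0.00000000e+00,  0.00000000e+00,  0.00000000e+00,
         1.00000000e+00]])}
side {'fx': 371.6795977572256, 'fy': 371.6795977572256, 'cx': 258.9203996929397, 'cy': 194.95488367750693, 'T': array([[ 9.85402259e-01, -8.43571983e-02,  1.47872413e-01,
         2.78065753e+02],
       [-1.69779992e-01, -5.50912706e-01,  8.17110730e-01,
        -5.79146915e+02],
       [ 1.25356193e-02, -8.30288536e-01, -5.57192790e-01,
         5.60083150e+02],
       [ 0.00000000e+00,  0.00000000e+00,  0.00000000e+00,
         1.00000000e+00]])}
0.1 [140.55329785 582.67740812 244.50604639] [-3.71004612e-01 -3.11919161e+00  2.66972269e-03] 85.63474364198777
```

View pics/top0.png

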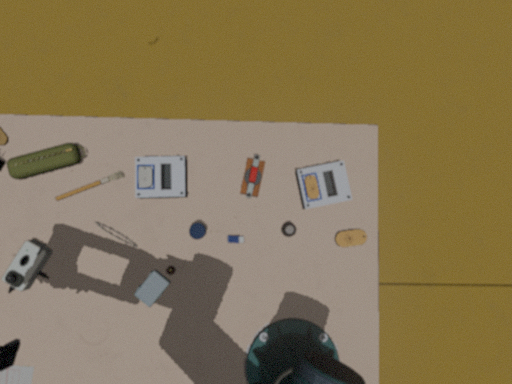

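View pics/side0.png

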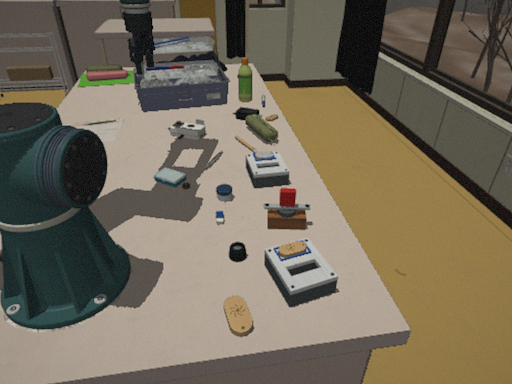

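The top picture shows a red clamp on its brown stand at (253,176). There are two plates: one at (323,185) with a tan blank at (312,187), the other at (160,177) with a grey blank at (147,177). Things that could be taken for the wooden blank are the tan piece in the nest (312,187), the loose, larger tan piece (350,237), and the grey blank (147,177). I choose the nested one at (312,187), with its slot at about (331,183). The side picture agrees: clamp (288,210), wood plate (300,268).

```bash
cat >h.py <<'E'
import numpy as np,cv2
from rig import ctrl,get_image,get_calibration
def ray(n,uv,z):
    c=get_calibration(n);T=c["T"]
    d=T[:3,:3]@np.array([(uv[0]-c["cx"])/c["fx"],(uv[1]-c["cy"])/c["fy"],1]);o=T[:3,3]
    return o+d*(z-o[2])/d[2]
def proj(n,p):
    c=get_calibration(n);T=c["T"];q=T[:3,:3].T@(np.array(p)-T[:3,3])
    return c["fx"]*q[0]/q[2]+c["cx"],c["fy"]*q[1]/q[2]+c["cy"]
def blobs(mask,amin=8):
    cs,_=cv2.findContours(mask.astype(np.uint8),cv2.RETR_EXTERNAL,cv2.CHAIN_APPROX_NONE)
    return sorted([c for c in cs if cv2.contourArea(c)>=amin],key=cv2.contourArea,reverse=True)
E
python3 - <<'E'
import cv2,numpy as np
a=cv2.imread("pics/top0.png");b=cv2.imread("pics/side0.png")
t=cv2.resize(a[145:215,235:365],(780,420),interpolation=cv2.INTER_CUBIC)
cv2.imwrite("pics/topc.png",t)
s=cv2.resize(b[180:305,255:345],(432,600),interpolation=cv2.INTER_CUBIC)
cv2.imwrite("pics/sidec.png",s)
E
```

```text
(no output)
```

View pics/topc.png

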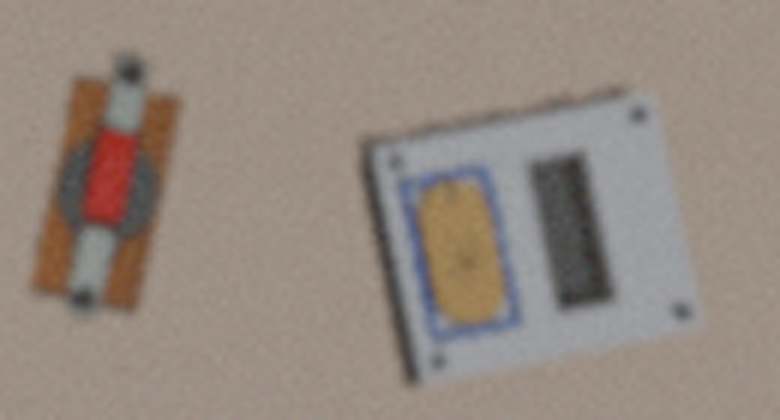

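View pics/sidec.png

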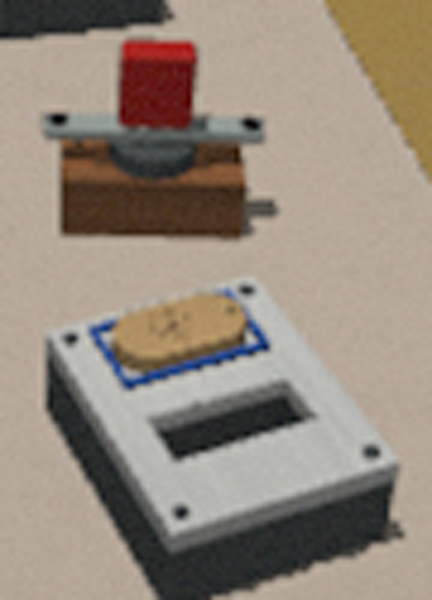

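The crops confirm it. Top crop: clamp with red grip at (110,178) and finger along (128,70)-(83,298); wooden blank at (462,252) in its blue rim; slot at (571,232). The side crop shows the same things.

```bash
python3 - <<'E'
from h import *
ims={n:cv2.imread(f"pics/{n}0.png").astype(int) for n in("top","side")}
def rep(name,n,mask,box,z,rect=True):
    x0,y0,x1,y1=box;m=np.zeros(mask.shape,bool);m[y0:y1,x0:x1]=mask[y0:y1,x0:x1]
    up=cv2.resize(m.astype(np.float32),None,fx=4,fy=4,interpolation=cv2.INTER_LINEAR)>.5
    c=blobs(up,80)[0]; pts=(c[:,0,:]+.5)/4-.5
    w=np.array([ray(n,p,z)[:2] for p in pts],np.float32)
    (cx,cy),(a,b),t=cv2.minAreaRect(w)
    bx=cv2.boxPoints(((cx,cy),(a,b),t));e=[bx[1]-bx[0],bx[2]-bx[1]];l=max(e,key=np.linalg.norm)
    print(name,n,"c",np.round([cx,cy],1),"size",np.round([a,b],1),"long dir deg",round(np.degrees(np.arctan2(l[1],l[0]))%180,1))
for n,bs in(("top",((240,150,268,192),(320,165,341,202),(300,165,326,206),(292,155,356,212))),("side",((275,185,300,210),(282,255,325,280),(270,238,315,262),(262,235,340,300)))):
    B,G,R=[ims[n][:,:,i] for i in range(3)];g=(B+G+R)/3
    red=(R>100)&(R-G>60)&(R-B>60)
    rep("red top z98",n,red,bs[0],98 if n=="top" else 76)
    rep("slot z45",n,(g<105),bs[1],45)
    rep("wood z55",n,(R-B>50),bs[2],55)
    rep("blue z49",n,(B-R>30),bs[2],49)
    if n=="top": rep("plate",n,(g>150)|(B-R>0),bs[3],45)
for n,ps in(("top",((128,70),(83,298))),("side",((57,119),(252,123)))):
    for p in ps:
        f=(235+p[0]/6-.4,145+p[1]/6-.4) if n=="top" else (255+p[0]/4.8-.4,180+p[1]/4.8-.4)
        print(n,"finger end",ray(n,f,54).round(1))
o=ctrl.get_obs();from scipy.spatial.transform import Rotation as Ro
print(Ro.from_rotvec(o["tcp_rot"]).as_matrix().round(3))
E
```

```text
red top z98 top c [467.6 109.2] size [16.9 36.2] long dir deg 169.9
slot z45 top c [455.7 -83.7] size [63.3 24.1] long dir deg 11.7
wood z55 top c [445.  -35.9] size [55.8 28.2] long dir deg 13.2
blue z49 top c [436.8 -20.2] size [52.2  4.9] long dir deg 12.7
plate top c [452.6 -69.8] size [103.6 127.3] long dir deg 103.0
red top z98 side c [473.8 139. ] size [43.6 32.3] long dir deg 19.1
slot z45 side c [456.2 -83.3] size [62.9 23.7] long dir deg 12.6
wood z55 side c [445.8 -37.8] size [58.6 35.1] long dir deg 12.7
blue z49 side c [446.  -35.7] size [70.4 42.3] long dir deg 12.0
top finger end [516.8 101.6  54. ]
top finger end [423.1 118.   54. ]
side finger end [423.2 121.   54. ]
side finger end [517.1 103.1  54. ]
[[-0.972  0.235 -0.001]
 [ 0.235  0.972 -0.002]
 [ 0.    -0.002 -1.   ]]
```

Call:
move_arm(
  series=[
    {"tx": -0.86,"ty": -0.76},
    {"tx": -0.86,"ty": -0.76},
    {"tx": -0.86,"ty": -0.76},
    {"tx": -0.86,"ty": -0.76},
    {"tx": -0.86,"ty": -0.76},
  ],
  hand=85,
)

```text
validation failed for argument at $.se...
```

Call:
move_arm(
  series=[
    {"tx": -0.86,"ty": -0.76},
    {"tx": -0.86,"ty": -0.76},
    {"tx": -0.86,"ty": -0.76},
    {"tx": -0.86,"ty": -0.76},
    {"tx": -0.86,"ty": -0.76},
  ],
)

```text
validation failed for argument at $.se...
```

Call:
move_arm(
  series=[
    {"tx": -0.86,"ty": -0.76},
    {"tx": -0.86,"ty": -0.76},
    {"tx": -0.86,"ty": -0.76},
    {"tx": -0.86,"ty": -0.76},
    {"tx": -0.86,"ty": -0.76},
  ],
)

```text
validation failed for argument at $.se...
```

Call:
move_arm(
  series=[
    {"tx": -0.86,"ty": -0.76},
    {"tx": -0.86,"ty": -0.76},
    {"tx": -0.86,"ty": -0.76},
    {"tx": -0.86,"ty": -0.76},
    {"turn": -0.7},
  ],
)

```text
validation failed for argument at $.se...
```

```bash
cat >>h.py <<'E'
from scipy.spatial.transform import Rotation as Ro
def go(x,y,z=None,head=None):
    o=ctrl.get_obs();p=o["position"];M=Ro.from_rotvec(o["tcp_rot"]).as_matrix()
    th=np.degrees(np.arctan2(M[1,0],M[0,0]))%360
    d=M.T@np.array([x-p[0],y-p[1],(z if z is not None else p[2])-p[2]])/25
    print("t",round(o["time_s"],2),"pos",p.round(1),"head",round(th,2),"tilt",M[:,2].round(3),"need",d.round(3),"turn",None if head is None else round((th-head)/5,2),"w",round(o["width"],1),"F",o["contact_force"].round(1),"q",np.round(o["qpos"],2))
E
python3 -c "
from h import *
go(469.5,110.5,76,170)"
```

```text
t 0.1 pos [140.6 582.7 244.5] head 166.43 tilt [-0.001 -0.002 -1.   ] need [-17.222 -15.262   6.763] turn -0.71 w 85.6 F [-0.2 -0.2  0.2] q [ 1.22  0.36  1.51  0.    1.27 -0.12]
```

Call:
move_arm(
  series=[
    {"tx": -0.86,"ty": -0.76,"tz": 0,"turn": 0},
    {"tx": -0.86,"ty": -0.76,"tz": 0,"turn": 0},
    {"tx": -0.86,"ty": -0.76,"tz": 0,"turn": 0},
    {"tx": -0.86,"ty": -0.76,"tz": 0,"turn": 0},
    {"tx": -0.86,"ty": -0.76,"tz": 0,"turn": 0},
  ],
  hand=85,
)

```text
time_s: 0.52
position: [223.2, 464.2, 244.9]
tcp_rot: [-0.37, -3.119, 0.001]
contact_force: [-0.3, 0.2, -0.1]
width: 85.3
grip_force: 0.0
```

Call:
move_arm(
  series=[
    {"tx": -0.86,"ty": -0.76,"tz": 0,"turn": 0},
    {"tx": -0.86,"ty": -0.76,"tz": 0,"turn": 0},
    {"tx": -0.86,"ty": -0.76,"tz": 0,"turn": 0},
    {"tx": -0.86,"ty": -0.76,"tz": 0,"turn": 0},
    {"tx": -0.86,"ty": -0.76,"tz": 0,"turn": 0},
  ],
)

```text
time_s: 0.93
position: [305.5, 346.7, 245.0]
tcp_rot: [-0.371, -3.119, 0.001]
contact_force: [-0.3, 0.4, -0.3]
width: 84.9
grip_force: 0.0
```

Call:
move_arm(
  series=[
    {"tx": -0.86,"ty": -0.76,"tz": 0,"turn": 0},
    {"tx": -0.86,"ty": -0.76,"tz": 0,"turn": 0},
    {"tx": -0.86,"ty": -0.76,"tz": 0,"turn": 0},
    {"tx": -0.86,"ty": -0.76,"tz": 0,"turn": 0},
    {"tx": -0.86,"ty": -0.76,"tz": 0,"turn": 0},
  ],
)

```text
time_s: 1.35
position: [387.7, 229.2, 245.1]
tcp_rot: [-0.371, -3.119, 0.0]
contact_force: [0.1, 0.4, -0.8]
width: 85.1
grip_force: 0.0
```

Call:
move_arm(
  series=[
    {"tx": -0.86,"ty": -0.76,"tz": 0,"turn": 0},
    {"tx": -0.86,"ty": -0.76,"tz": 0,"turn": 0},
    {"tx": -0.86,"ty": -0.76,"tz": 0,"turn": 0},
    {"tx": -0.86,"ty": -0.76,"tz": 0,"turn": 0},
    {"tx": -0.86,"ty": -0.76,"tz": 0,"turn": -0.7},
  ],
)

```text
time_s: 1.77
position: [469.9, 111.6, 245.1]
tcp_rot: [-0.276, -3.129, 0.0]
contact_force: [0.4, 0.5, 1.2]
width: 85.0
grip_force: 0.0
```

Call:
move_arm(
  series=[
    {"tx": 0,"ty": 0,"tz": 0.9,"turn": 0},
    {"tx": 0,"ty": 0,"tz": 0.9,"turn": 0},
    {"tx": 0,"ty": 0,"tz": 0.7,"turn": 0},
    {"tx": 0,"ty": 0,"tz": 0,"turn": 0},
    {"tx": 0,"ty": 0,"tz": 0,"turn": 0},
  ],
)

```text
time_s: 2.18
position: [468.6, 112.8, 182.1]
tcp_rot: [-0.276, -3.127, 0.001]
contact_force: [0.6, 0.7, 0.7]
width: 85.0
grip_force: 0.0
```

```bash
python3 -c "
from h import *
go(469.5,110.5,76,170)"
```

```text
t 2.18 pos [468.6 112.8 182.1] head 169.93 tilt [-0.003 -0.    -1.   ] need [-0.063 -0.081  4.243] turn -0.01 w 85.0 F [0.6 0.7 0.7] q [ 0.09  0.27  1.83 -0.    1.05 -1.3 ]
```

Call:
move_arm(
  series=[
    {"tx": -0.06,"ty": -0.08,"tz": 0.9,"turn": 0},
    {"tx": 0,"ty": 0,"tz": 0.9,"turn": 0},
    {"tx": 0,"ty": 0,"tz": 0.9,"turn": 0},
    {"tx": 0,"ty": 0,"tz": 0.9,"turn": 0},
    {"tx": 0,"ty": 0,"tz": 0.6,"turn": 0},
  ],
)

```text
time_s: 2.6
position: [471.3, 111.0, 77.6]
tcp_rot: [0.275, 3.129, 0.0]
contact_force: [0.3, -0.1, 0.0]
width: 84.9
grip_force: 0.0
```

Call:
move_arm(
  series=[
    {"tx": 0,"ty": 0,"tz": 0,"turn": 0},
    {"tx": 0,"ty": 0,"tz": 0,"turn": 0},
    {"tx": 0,"ty": 0,"tz": 0,"turn": 0},
    {"tx": 0,"ty": 0,"tz": 0,"turn": 0},
    {"tx": 0,"ty": 0,"tz": 0,"turn": 0},
  ],
  hand=30,
  force=50,
)

```text
time_s: 3.02
position: [471.8, 110.9, 79.1]
tcp_rot: [0.275, 3.127, 0.001]
contact_force: [-0.5, 0.3, -0.3]
width: 30.0
grip_force: 0.0
```

```bash
python3 - <<'E'
from h import *
go(469.5,110.5,76,170)
a=get_image("top")[135:215,200:300,::-1];b=get_image("side")[150:250,230:340,::-1]
cv2.imwrite("pics/g1.png",np.hstack([cv2.resize(a,(400,320)),cv2.resize(b,(352,320))]))
E
```

```text
t 3.02 pos [471.8 110.9  79.1] head 169.94 tilt [ 0.003  0.    -1.   ] need [ 0.09  -0.032  0.125] turn -0.01 w 30.0 F [-0.5  0.3 -0.3] q [ 0.09  0.42  1.93 -0.    0.78 -1.31]
```

View pics/g1.png

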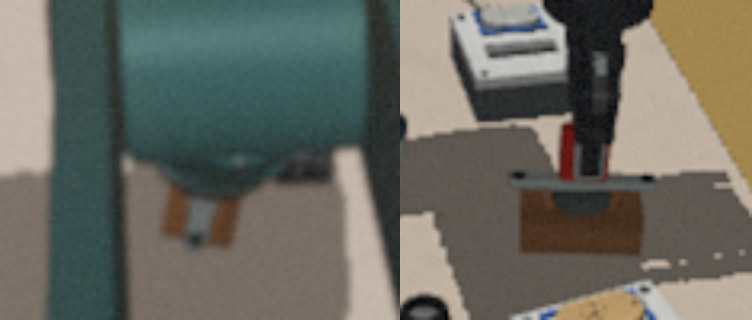

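The fingers straddle the red grip at about (583,152) in the right panel, a few mm toward +x. I shift slightly and close.

Call:
move_arm(
  series=[
    {"tx": 0.12,"ty": 0,"tz": 0.1,"turn": 0},
    {"tx": 0,"ty": 0,"tz": 0,"turn": 0},
    {"tx": 0,"ty": 0,"tz": 0,"turn": 0},
    {"tx": 0,"ty": 0,"tz": 0,"turn": 0},
    {"tx": 0,"ty": 0,"tz": 0,"turn": 0},
  ],
)

```text
time_s: 3.53
position: [467.8, 111.2, 75.3]
tcp_rot: [-0.276, -3.129, 0.0]
contact_force: [-0.3, -0.2, 0.4]
width: 30.3
grip_force: 0.0
```

Call:
move_arm(
  series=[
    {"tx": 0,"ty": 0,"tz": 0,"turn": 0},
    {"tx": 0,"ty": 0,"tz": 0,"turn": 0},
    {"tx": 0,"ty": 0,"tz": 0,"turn": 0},
    {"tx": 0,"ty": 0,"tz": 0,"turn": 0},
    {"tx": 0,"ty": 0,"tz": 0,"turn": 0},
  ],
  hand=0,
  force=60,
)

```text
time_s: 3.95
position: [467.8, 111.2, 75.3]
tcp_rot: [0.276, 3.129, -0.0]
contact_force: [0.2, -0.7, -0.4]
width: 15.1
grip_force: 60.8
```

```bash
python3 -c "
from h import *
go(469.5,110.5,76,170)"
```

```text
t 3.95 pos [467.8 111.2  75.3] head 169.93 tilt [ 0. -0. -1.] need [-0.071 -0.016 -0.029] turn -0.01 w 15.1 F [ 0.2 -0.7 -0.4] q [ 0.09  0.43  1.94 -0.    0.77 -1.31]
```

Call:
move_arm(
  series=[
    {"tx": 0,"ty": 0,"tz": -0.5,"turn": 0},
    {"tx": 0,"ty": 0,"tz": -0.8,"turn": 0},
    {"tx": 0,"ty": 0,"tz": -0.9,"turn": 0},
    {"tx": 0,"ty": 0,"tz": -0.9,"turn": 0},
    {"tx": 0,"ty": 0,"tz": -0.8,"turn": 0},
  ],
)

```text
time_s: 4.37
position: [467.5, 111.3, 173.8]
tcp_rot: [-0.276, -3.129, 0.0]
contact_force: [1.3, 0.3, -0.7]
width: 15.0
grip_force: 60.8
```

Call:
move_arm(
  series=[
    {"tx": 0,"ty": 0,"tz": 0,"turn": -0.9},
    {"tx": 0,"ty": 0,"tz": 0,"turn": -0.9},
    {"tx": 0,"ty": 0,"tz": 0,"turn": -0.9},
    {"tx": 0,"ty": 0,"tz": 0,"turn": -0.9},
    {"tx": 0,"ty": 0,"tz": 0,"turn": -0.9},
  ],
)

```text
time_s: 4.78
position: [467.4, 111.2, 172.7]
tcp_rot: [0.346, -3.122, 0.0]
contact_force: [0.3, 0.4, -0.3]
width: 15.5
grip_force: 60.8
```

```bash
python3 -c "
from h import *
go(456,-83.5,165,192.5)"
```

```text
t 4.78 pos [467.4 111.2 172.7] head 192.66 tilt [-0.001 -0.    -1.   ] need [ 2.151 -7.501  0.309] turn 0.03 w 15.5 F [ 0.3  0.4 -0.3] q [ 0.09  0.27  1.85 -0.    1.02 -1.7 ]
```

Call:
move_arm(
  series=[
    {"tx": 0.21,"ty": -0.75,"tz": 0,"turn": 0},
    {"tx": 0.21,"ty": -0.75,"tz": 0,"turn": 0},
    {"tx": 0.21,"ty": -0.75,"tz": 0,"turn": 0},
    {"tx": 0.21,"ty": -0.75,"tz": 0,"turn": 0},
    {"tx": 0.21,"ty": -0.75,"tz": 0,"turn": 0},
  ],
)

```text
time_s: 5.2
position: [461.8, 13.3, 172.6]
tcp_rot: [0.341, -3.122, -0.0]
contact_force: [0.3, 0.6, -1.9]
width: 15.4
grip_force: 60.7
```

Call:
move_arm(
  series=[
    {"tx": 0.21,"ty": -0.75,"tz": 0,"turn": 0},
    {"tx": 0.21,"ty": -0.75,"tz": 0,"turn": 0},
    {"tx": 0.21,"ty": -0.75,"tz": 0,"turn": 0},
    {"tx": 0.21,"ty": -0.75,"tz": 0,"turn": 0},
    {"tx": 0.21,"ty": -0.75,"tz": 0,"turn": 0},
  ],
)

```text
time_s: 5.62
position: [456.4, -84.0, 172.6]
tcp_rot: [0.34, -3.123, -0.0]
contact_force: [0.3, 0.3, -0.8]
width: 15.3
grip_force: 60.7
```

Call:
move_arm(
  series=[
    {"tx": 0,"ty": 0,"tz": 0.3,"turn": 0},
    {"tx": 0,"ty": 0,"tz": 0,"turn": 0},
    {"tx": 0,"ty": 0,"tz": 0,"turn": 0},
    {"tx": 0,"ty": 0,"tz": 0,"turn": 0},
    {"tx": 0,"ty": 0,"tz": 0,"turn": 0},
  ],
)

```text
time_s: 6.03
position: [456.8, -82.3, 165.3]
tcp_rot: [0.342, -3.123, -0.0]
contact_force: [-0.5, 0.5, -1.0]
width: 15.5
grip_force: 60.7
```

```bash
python3 - <<'E'
from h import *
go(456,-83.5,135,192.5)
a=get_image("top")[140:220,260:370,::-1];bb=get_image("side")[:,:,::-1];cv2.imwrite("pics/side_s1.png",bb);b=bb[190:310,240:360]
cv2.imwrite("pics/s1.png",np.hstack([cv2.resize(a,(330,240)).repeat(1,0) if 0 else cv2.resize(a,(275,480)) if 0 else cv2.copyMakeBorder(cv2.resize(a,(330,240)),0,240,0,0,0),cv2.resize(b,(480,480),interpolation=cv2.INTER_CUBIC)])[:, :800])
E
```

```text
t 6.03 pos [456.8 -82.3 165.3] head 192.49 tilt [-0.  0. -1.] need [ 0.039 -0.04   1.212] turn -0.0 w 15.5 F [-0.5  0.5 -1. ] q [-0.33  0.26  1.89  0.    0.99 -2.12]
```

View pics/s1.png

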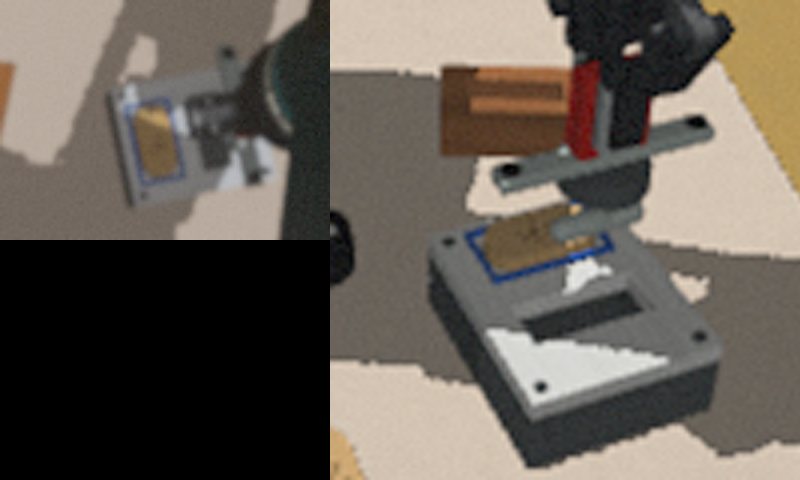

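The right panel shows the clamp held, finger holes at (510,172) and (697,122), and the foot lined up with the slot at (583,312). Next I check the clamp centre against the same camera's slot.

```bash
python3 - <<'E'
from h import *
f=lambda u,v:(240+(u-330)/4-.4,190+v/4-.4)
a=ray("side",f(510,172),144);b=ray("side",f(697,122),144);print(a.round(1),b.round(1),((a+b)/2).round(1),np.degrees(np.arctan2(*(b-a)[1::-1])))
print("foot",ray("side",f(597,223),100).round(1))
# predicted
for p in [(456.8,-82.3,144),(456.8,-82.3,100)]:print(proj("side",p))
E
```

```text
[412.8 -92.1 144. ] [505.7 -70.6 144. ] [459.2 -81.3 144. ] 13.0901088752856
foot [458.6 -82.9 100. ]
(np.float64(307.3520289620686), np.float64(226.66585267777396))
(np.float64(305.3304659098858), np.float64(245.2513470681105))
```

Call:
move_arm(
  series=[
    {"tx": 0.12,"ty": -0.03,"tz": 0,"turn": 0},
    {"tx": 0,"ty": 0,"tz": 0.4,"turn": 0},
    {"tx": 0,"ty": 0,"tz": 0.4,"turn": 0},
    {"tx": 0,"ty": 0,"tz": 0.3,"turn": 0},
    {"tx": 0,"ty": 0,"tz": 0.2,"turn": 0},
  ],
)

```text
time_s: 6.55
position: [453.6, -84.3, 132.2]
tcp_rot: [0.341, -3.122, -0.0]
contact_force: [-0.4, 0.1, -1.5]
width: 15.5
grip_force: 60.8
```

Call:
move_arm(
  series=[
    {"tx": 0,"ty": 0,"tz": 0.3,"turn": 0},
    {"tx": 0,"ty": 0,"tz": 0.3,"turn": 0},
    {"tx": 0,"ty": 0,"tz": 0.3,"turn": 0},
    {"tx": 0,"ty": 0,"tz": 0.3,"turn": 0},
    {"tx": 0,"ty": 0,"tz": 0.2,"turn": 0},
  ],
)

```text
time_s: 6.97
position: [453.8, -84.5, 96.9]
tcp_rot: [0.34, -3.122, -0.0]
contact_force: [0.4, -0.2, -0.6]
width: 15.5
grip_force: 60.8
```

```bash
python3 - <<'E'
from h import *
go(454,-83.7,86.3,192.5)
b=get_image("side")[200:300,250:350,::-1]
cv2.imwrite("pics/s2.png",cv2.resize(b,(500,500),interpolation=cv2.INTER_CUBIC))
E
```

```text
t 6.97 pos [453.8 -84.5  96.9] head 192.43 tilt [-0.001  0.    -1.   ] need [-0.015  0.027  0.422] turn -0.01 w 15.5 F [ 0.4 -0.2 -0.6] q [-0.33  0.37  1.96 -0.    0.81 -2.12]
```

View pics/s2.png

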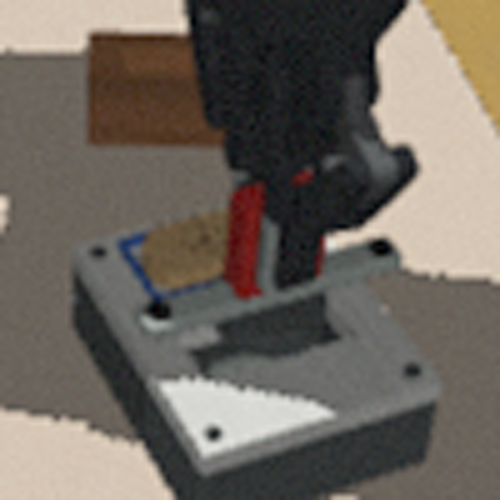

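The foot is in the slot, at about (265,335), with no contact force. I lower the hub onto the plate.

Call:
move_arm(
  series=[
    {"tx": 0,"ty": 0,"tz": 0.15,"turn": 0},
    {"tx": 0,"ty": 0,"tz": 0.15,"turn": 0},
    {"tx": 0,"ty": 0,"tz": 0.08,"turn": 0},
    {"tx": 0,"ty": 0,"tz": 0,"turn": 0},
    {"tx": 0,"ty": 0,"tz": 0,"turn": 0},
  ],
)

```text
time_s: 7.43
position: [454.1, -84.6, 88.3]
tcp_rot: [0.34, -3.123, 0.0]
contact_force: [0.5, -0.6, -1.5]
width: 15.5
grip_force: 60.8
```

Call:
move_arm(
  series=[
    {"tx": 0,"ty": 0,"tz": 0.04,"turn": 0},
    {"tx": 0,"ty": 0,"tz": 0,"turn": 0},
    {"tx": 0,"ty": 0,"tz": 0,"turn": 0},
    {"tx": 0,"ty": 0,"tz": 0,"turn": 0},
    {"tx": 0,"ty": 0,"tz": 0,"turn": 0},
  ],
)

```text
time_s: 7.85
position: [454.2, -84.6, 87.4]
tcp_rot: [-0.34, 3.123, -0.0]
contact_force: [0.5, -0.8, -1.1]
width: 15.4
grip_force: 60.8
```

Call:
move_arm(
  series=[
    {"tx": 0,"ty": 0,"tz": 0.05,"turn": 0},
    {"tx": 0,"ty": 0,"tz": 0,"turn": 0},
    {"tx": 0,"ty": 0,"tz": 0,"turn": 0},
    {"tx": 0,"ty": 0,"tz": 0,"turn": 0},
    {"tx": 0,"ty": 0,"tz": 0,"turn": 0},
  ],
)

```text
time_s: 8.27
position: [454.4, -84.7, 86.3]
tcp_rot: [-0.34, 3.123, -0.001]
contact_force: [-0.3, -1.2, 2.6]
width: 15.8
grip_force: 61.1
```

Call:
move_arm(
  series=[
    {"tx": 0,"ty": 0,"tz": 0.03,"turn": 0},
    {"tx": 0,"ty": 0,"tz": 0,"turn": 0},
    {"tx": 0,"ty": 0,"tz": 0,"turn": 0},
    {"tx": 0,"ty": 0,"tz": 0,"turn": 0},
    {"tx": 0,"ty": 0,"tz": 0,"turn": 0},
  ],
)

```text
time_s: 8.68
position: [454.4, -84.7, 86.2]
tcp_rot: [-0.34, 3.123, -0.001]
contact_force: [-1.6, 0.3, 13.7]
width: 15.1
grip_force: 63.1
```

Call:
move_arm(
  series=[
    {"tx": 0,"ty": 0,"tz": -0.03,"turn": 0.5},
    {"tx": 0,"ty": 0,"tz": 0,"turn": 0.9},
    {"tx": 0,"ty": 0,"tz": 0,"turn": 0.9},
    {"tx": 0,"ty": 0,"tz": 0,"turn": 0.9},
    {"tx": 0,"ty": 0,"tz": 0,"turn": 0.8},
  ],
)

```text
time_s: 9.1
position: [453.7, -84.4, 86.2]
tcp_rot: [-0.213, -3.134, -0.0]
contact_force: [-2.6, -0.0, 5.2]
width: 15.4
grip_force: 61.8
```

```bash
python3 -c "
from h import *
go(454,-83.7,86.3,102.5)"
```

```text
t 9.1 pos [453.7 -84.4  86.2] head 172.21 tilt [-0.001  0.    -1.   ] need [-0.007  0.03  -0.003] turn 13.94 w 15.4 F [-2.6 -0.   5.2] q [-0.33  0.39  1.97 -0.    0.78 -1.77]
```

Turning freely; 14 units remain.

Call:
move_arm(
  series=[
    {"tx": 0,"ty": 0,"tz": 0,"turn": 0.9},
    {"tx": 0,"ty": 0,"tz": 0,"turn": 0.9},
    {"tx": 0,"ty": 0,"tz": 0,"turn": 0.9},
    {"tx": 0,"ty": 0,"tz": 0,"turn": 0.9},
    {"tx": 0,"ty": 0,"tz": 0,"turn": 0.9},
  ],
)

```text
time_s: 9.52
position: [453.9, -84.4, 86.2]
tcp_rot: [-0.821, -3.032, 0.0]
contact_force: [-0.6, 0.4, 5.1]
width: 15.2
grip_force: 61.6
```

Call:
move_arm(
  series=[
    {"tx": 0,"ty": 0,"tz": 0,"turn": 0.9},
    {"tx": 0,"ty": 0,"tz": 0,"turn": 0.9},
    {"tx": 0,"ty": 0,"tz": 0,"turn": 0.9},
    {"tx": 0,"ty": 0,"tz": 0,"turn": 0.9},
    {"tx": 0,"ty": 0,"tz": 0,"turn": 0.9},
  ],
)

```text
time_s: 9.93
position: [454.2, -84.5, 86.2]
tcp_rot: [1.397, 2.814, 0.0]
contact_force: [-1.3, 0.5, 4.1]
width: 15.4
grip_force: 61.5
```

Call:
move_arm(
  series=[
    {"tx": 0,"ty": 0,"tz": 0,"turn": 0.9},
    {"tx": 0,"ty": 0,"tz": 0,"turn": 0.9},
    {"tx": 0,"ty": 0,"tz": 0,"turn": 0.9},
    {"tx": 0,"ty": 0,"tz": 0,"turn": 0.9},
    {"tx": 0,"ty": 0,"tz": 0,"turn": 0.9},
  ],
)

```text
time_s: 10.35
position: [454.3, -84.5, 86.2]
tcp_rot: [1.919, 2.487, 0.0]
contact_force: [-0.5, 0.7, 2.2]
width: 15.5
grip_force: 61.4
```

```bash
python3 - <<'E'
from h import *
go(455.9,-81,86.3,102.5)
b=get_image("side")[200:300,250:350,::-1]
cv2.imwrite("pics/s3.png",cv2.resize(b,(500,500),interpolation=cv2.INTER_CUBIC))
E
```

```text
t 10.35 pos [454.3 -84.5  86.2] head 104.71 tilt [ 0. -0. -1.] need [ 0.118  0.096 -0.004] turn 0.44 w 15.5 F [-0.5  0.7  2.2] q [-0.33  0.39  1.97  0.    0.78 -0.59]
```

View pics/s3.png

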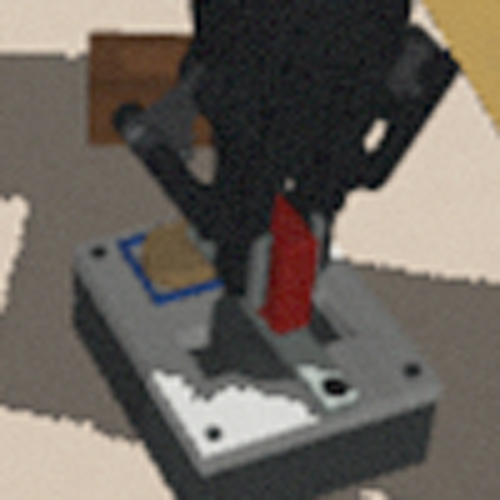

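The clamp has turned: near finger end at (335,387), blank still in its nest at (170,255). I trim the last 2°, centre it, then release.

Call:
move_arm(
  series=[
    {"tx": 0.1,"ty": 0.08,"tz": 0,"turn": 0.4},
    {"tx": 0,"ty": 0,"tz": 0,"turn": 0},
    {"tx": 0,"ty": 0,"tz": 0,"turn": 0},
    {"tx": 0,"ty": 0,"tz": 0,"turn": 0},
    {"tx": 0,"ty": 0,"tz": 0,"turn": 0},
  ],
)

```text
time_s: 10.82
position: [455.6, -81.8, 86.2]
tcp_rot: [1.956, 2.458, 0.0]
contact_force: [-0.4, -1.4, 5.3]
width: 15.3
grip_force: 61.7
```

Call:
move_arm(
  series=[
    {"tx": 0,"ty": 0,"tz": 0,"turn": 0},
    {"tx": 0,"ty": 0,"tz": 0,"turn": 0},
    {"tx": 0,"ty": 0,"tz": 0,"turn": 0},
    {"tx": 0,"ty": 0,"tz": 0,"turn": 0},
    {"tx": 0,"ty": 0,"tz": 0,"turn": 0},
  ],
  hand=50,
)

```text
time_s: 11.23
position: [455.2, -81.5, 85.9]
tcp_rot: [-1.957, -2.457, 0.0]
contact_force: [0.5, -0.3, -0.7]
width: 50.0
grip_force: 0.0
```

Call:
move_arm(
  series=[
    {"tx": 0,"ty": 0,"tz": -0.2,"turn": 0},
    {"tx": 0,"ty": 0,"tz": -0.5,"turn": 0},
    {"tx": 0,"ty": 0,"tz": -0.9,"turn": 0},
    {"tx": 0,"ty": 0,"tz": -0.9,"turn": 0},
    {"tx": 0,"ty": 0,"tz": -0.9,"turn": 0},
  ],
)

```text
time_s: 11.65
position: [455.0, -81.4, 172.1]
tcp_rot: [-1.957, -2.457, 0.001]
contact_force: [-0.6, -0.5, -0.1]
width: 50.3
grip_force: 0.0
```

Call:
move_arm(
  series=[
    {"tx": 0,"ty": 0,"tz": -0.9,"turn": 0},
    {"tx": 0,"ty": 0,"tz": -0.9,"turn": 0},
    {"tx": 0,"ty": 0,"tz": -0.5,"turn": 0},
    {"tx": 0,"ty": 0,"tz": 0,"turn": 0},
    {"tx": 0,"ty": 0,"tz": 0,"turn": 0},
  ],
)

```text
time_s: 12.07
position: [455.7, -81.7, 229.1]
tcp_rot: [1.956, 2.456, 0.001]
contact_force: [-0.7, 0.3, 0.4]
width: 49.9
grip_force: 0.0
```

```bash
python3 - <<'E'
from h import *
go(455.9,-81,86.3,102.5)
b=get_image("side")[200:300,250:350,::-1]
cv2.imwrite("pics/s4.png",cv2.resize(b,(500,500),interpolation=cv2.INTER_CUBIC))
E
```

```text
t 12.07 pos [455.7 -81.7 229.1] head 102.94 tilt [ 0.002 -0.001 -1.   ] need [0.031 0.007 5.713] turn 0.09 w 49.9 F [-0.7  0.3  0.4] q [-0.33  0.18  1.82 -0.    1.15 -0.55]
```

View pics/s4.png

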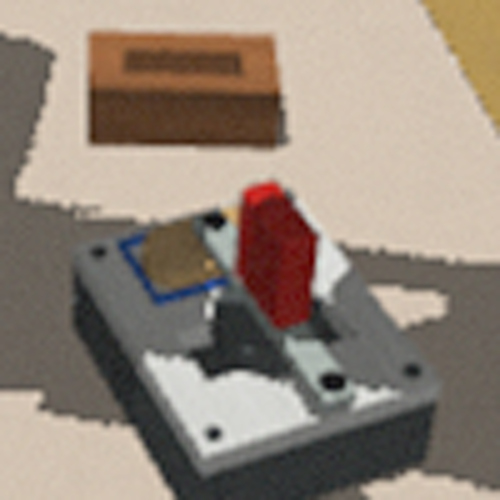

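The clamp stands free in the slot: finger holes at (215,220) and (333,382), the far end over the blank, and the blank still in its blue nest. One numeric check, then I hand it in if good.

```bash
python3 - <<'E'
from h import *
a=ray("side",(250+215/5-.4,200+220/5-.4),65);b=ray("side",(250+333/5-.4,200+382/5-.4),65)
d=a-b;ang=np.degrees(np.arctan2(d[1],d[0]));print(a.round(1),b.round(1),((a+b)/2).round(1),ang,np.linalg.norm(d))
if abs(ang-102.5)<6 and np.linalg.norm((a+b)[:2]/2-[456,-83.5])<6: print(ctrl.job_done())
E
```

```text
[446.5 -35.7  65. ] [ 467.2 -128.1   65. ] [456.9 -81.9  65. ] 102.66262270997954 94.6718240822909
the job is handed in; nothing more can be done
None
```

The red-handled clamp is locked a quarter turn in the slot of the wooden-blank plate, one finger end over the blank. The blank is still in its nest, the gripper is clear of everything, and I handed the job in at about 12 s.

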